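# Bring the stiff-armed magnifier out over the hand rest

## Robot

A 6-joint arm with a two-finger parallel gripper is mounted at the origin on the work surface. World frame = base frame: x ahead of the robot, y to its left, z up, the work surface at z = 0. Lengths are in mm, angles in rad, forces in N, time in s.
With the tool pointing down it reaches from about 300 to 875 mm from the base axis. Payload 4.2 kg.
Tool frame: the origin (TCP) lies midway between the tips of the shut fingers; the grasp point (between the pads) lies bot.pinch_z behind it (bot.pinch_z is the distance from the TCP to the grasp point, in mm); z points along the fingers, y is the line along which they close (so a half turn about z gives the same grasp; the last joint's range is limited). The gripper opens to 85 mm and grips with 20 to 120 N. Pads are 22 mm wide; open, the fingers measure 114 mm over their backs; the gripper's body (76 mm by 85 mm) begins 54 mm behind the grasp point. The pads swing forward as they close: fully open they stand 13 mm farther back than shut.
Start: joints at [1.23, 0.32, 1.565, -0, 1.257, -0.02], TCP at [181.314, 545.68, 231.338] pointing down, gripper open.
Joint ranges: [-3.11, 3.11], [-0.84, 2.01], [0.21, 2.61], [-1.34, 4.49], [0.05, 2.63], [-2.56, 2.56]. Speed limits (rad/s): [2.57, 2.57, 3.14, 3.14, 3.14, 3.14].

## Interface

Orientations are given as a unit quaternion [x, y, z, w].
In Python, from workcell import bot, eyes gives the robot as it stands.
- The arm moves only by the tool drive_tool, never from a script. Its argument "rows" is a list of rows, each a list of 5 numbers: the shift along the tool's x, y, z in units of 15 cm (1.0 is 15 cm), then the turn about the tool's z in units of 30 degrees (1.0 is 30 degrees), then the opening, from 0 (shut) to 1 (fully open). A call has 1 to 8 rows; each row is the pose to reach, as a shift and turn from the pose commanded when the call began, along the tool's axes at that moment; what a row does not reach only later rows make up. A row lasts 1/10 s, in which the tool goes at most 50 mm and 8.59 degrees, less where a joint would pass 70% of its speed; a pose out of reach is approached as far as the arm can. A call with a number of a shift or a turn outside -1 to 1 is refused whole. A call with a gripper value outside its range is refused whole. The fingers move at their own pace and stop on an object; "newtons" is the grip in N (left out, the last holds). Time passes only in rows, so rows that repeat a pose let the fingers close. It gives the time, the measured TCP pose, the force, the opening and the grip force at its end, in the units of the state.
- bot.get_obs(): the state, without advancing time (a new reading comes with each control period).
- eyes.capture(name): name is "scene" or "top"; returns a dict with "image" (480x640x3 uint8, red, green, blue), "mtx" (3x3 intrinsics, pixels), "pose" (4x4, takes a point from camera to world coordinates). Camera axes: x right, y down, z forward; pixel columns grow to the right and rows downward; lengths in mm; the calibration is good to about 2 mm. A picture is of the moment at which its call begins. There is no depth.
- bot.job_done(): hands the job in; it is judged then, once.
The state is a dict: "t": time; "joint_positions": joint angles; "qvel": joint speeds; "tau": joint torques, N m; "ee_pos": TCP position; "ee_rot": TCP orientation; "contact_force": force on the tool from outside, world axes, zero at the start; "wrist_torque": the same for the moment, N m; "finger_gap": finger opening in mm; "finger_force": force on a finger pad.
Only numpy, scipy, OpenCV 4.12 (cv2) and the standard library are available. Lean on these libraries where they do the work, as an engineer would, in place of code of your own. Each camera call takes 0.05 s, during which the arm holds its last target. There are 200 camera calls.

## Task

Someone wants to trim their nails under the magnifier. Swing its arm out from under the glass shelf so that the lens is centred over the cork-topped hand rest, fold the lens gently down level until it meets its stop, and let go so that it stays there. Do not bump the glass shelf, and leave the other things where they are.

Things in the scene. Friction and masses are not known exactly. Their poses are not given: they have to be found in the camera images.
- shelf: Fixed shelf at the back, 200 mm deep, 1000 wide (y): a clear glass board, underside 300 mm and top 310 mm above the work surface, on two white ends, open front and back. Origin: middle of its foot; the board's front edge is 100 mm nearer the robot. Fragile: do not press on it. A frosted panel 270 mm tall is slid to its left end (y +275 to +475 mm from the origin, 90 mm in front of it).
- post_axis (a point): Vertical axis of the magnifier's fixed stand (steel foot 110 mm across, post 24 mm), point 127 mm above the work surface, under the glass board. The first link (170 mm from here to the elbow axis, 18 wide, 97 to 109 mm high) turns level about it, stiff (0.9 N m), and stays where left. Parked, it points to about +y.
- elbow_axis (a point): Vertical elbow axis joining first and second link; point 127 mm above the work surface. The second link (18 mm wide, top face 133 mm high) turns level about it, stiff (0.7 N m), and stays where left. Parked, it is folded back to about -y and slightly towards the robot; it opens clockwise seen from above, by up to about 125 degrees (more than needed); the elbow stays to the left (+y).
- grip (a point): The magnifier's grip: upright round white post 24 mm across, fixed on the second link 125 mm along it from the elbow axis, standing 133 to 191 mm above the work surface; point on its axis, 166 mm high. It starts about under the front edge of the glass, so take it with the tool leaning 30 to 45 degrees, fingers pointing down and away from the robot. A level pull of 5 to 15 N swings the arm.
- lens_hinge (a point): Middle of the lens's horizontal hinge at the free end of the second link, 190 mm from the elbow axis, 127 mm above the work surface. The hinge axis is level and square to the second link.
- lens_centre (a point): Centre of the round clear lens (110 mm across with steel rim, 12 thick), 60 mm from the hinge; when level, 127 mm high and in line with the second link, 250 mm from the elbow axis. z axis: the lens's own axis, upright when level. It starts folded up by 40 to 57 degrees; about 2 N on its upper face near the far rim folds it down; friction holds it anywhere; a firm stop ends it level.
- lens: The lens with its rim, as above; origin at the hinge, x towards the lens centre, z along the lens's axis. Must not be pushed with more than 25 N.
- palm_rest: Fixed low rectangular rest, 120 mm (its x) by 90 mm (its y), 22 mm high, white with a cork top. Origin: centre of its underside.
- clipper: Steel nail clipper 85 mm long, 15 mm high, lying by the hand rest; leave alone. Origin: centre of its underside.
- comb: Wooden comb 170 mm long, 8 mm thick, lying by the hand rest; leave alone. Origin: centre of its underside.
- soap_dish: Round white ceramic dish 100 mm across, 16 mm high; leave alone. Origin: centre of its underside.
- cup: White ceramic cup 76 mm across and 100 mm high with two toothbrushes standing to 200 mm; leave alone. Origin: centre of its underside.
- sunscreen: Capped sunscreen bottle 56 mm across, 150 mm high; leave alone. Origin: centre of its underside.
Mind the look-alikes: they are no part of the job. What is shaped like the palm_rest but purple is not meant.

How it is judged:
By the outcome, as a careful person would: the job done as asked, in the order asked, and still so for the second after the job is handed in, with the robot touching nothing.
It also fails if it takes over 59 s, if anything falls off the work surface, if the arm or the gripper's body presses on something with over 40 N, if the wrist force passes 120 N, or if a joint passes its speed limit or range.

## Working session

There is one attempt and no reset: what is moved stays moved. The work goes in short steps, Python scripts to look and compute and a tool call to move; the robot and the scene stay as the last step left them, time stands still between calls to the robot, and variables do not carry over. Pictures are saved under pics/ and viewed, at most 11 in all, crops included, and the job is handed in when it is done.

Besides the shell and the picture viewer there is one more tool, called after ">>>" in YAML: its name, and indented under it one key for each argument. drive_tool: Moves the arm, as the interface text tells. Shifts and turns lie within -1 to 1; 1 stands for 15 cm of shift or 30 degrees of turn. Its arguments: {"type":"object","properties":{"rows":{"type":"array","items":{"type":"array","items":{"type":"number","minimum":-1,"maximum":1}}},"newtons":{"type":"number"}},"required":["rows"]}

```bash
mkdir -p pics; ls; python3 - <<'E'
from workcell import bot, eyes
import cv2
for n in("scene","top"):
    c=eyes.capture(n); cv2.imwrite(f"pics/{n}0.png",c["image"][:,:,::-1]); print(n,c["mtx"].round(1).tolist(),c["pose"].round(3).tolist())
o=bot.get_obs(); print({k:(v if not hasattr(v,'round') else v.round(3)) for k,v in o.items()}, bot.pinch_z)
E
```

```text
pics
scene [[556.4, 0.0, 324.4], [0.0, 556.4, 241.9], [0.0, 0.0, 1.0]] [[0.394, -0.729, 0.56, -205.809], [-0.919, -0.315, 0.237, -328.83], [0.004, -0.608, -0.794, 1100.974], [0.0, 0.0, 0.0, 1.0]]
top [[621.4, 0.0, 322.6], [0.0, 621.4, 238.1], [0.0, 0.0, 1.0]] [[-0.002, -0.997, 0.082, 346.175], [-1.0, 0.001, -0.01, -13.893], [0.01, -0.082, -0.997, 1715.803], [0.0, 0.0, 0.0, 1.0]]
{'t': 0.1, 'joint_positions': array([ 1.23 ,  0.32 ,  1.566, -0.   ,  1.257, -0.02 ]), 'qvel': array([ 0.001, -0.002, -0.003, -0.001,  0.   , -0.002]), 'tau': array([-2.0000e-03, -4.1642e+01, -2.3471e+01, -0.0000e+00,  5.0000e-03,
        0.0000e+00]), 'ee_pos': array([181.17 , 545.252, 230.564]), 'ee_rot': array([ 0.16 ,  0.987, -0.001, -0.   ]), 'contact_force': array([ 0.039,  0.411, -0.659]), 'wrist_torque': array([ 0.003, -0.003,  0.021]), 'finger_force': 0.0, 'finger_gap': 85.33343239878357} 18.700000000000003
```

View pics/scene0.png

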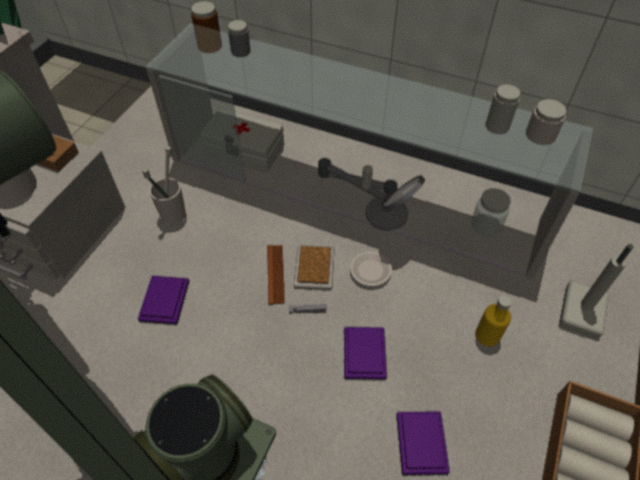

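View pics/top0.png

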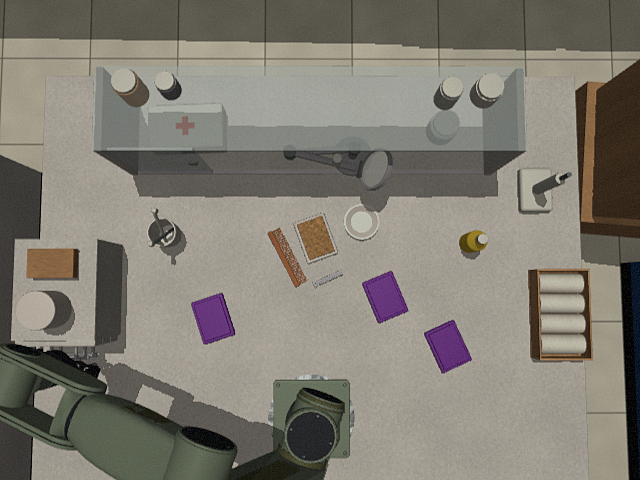

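The scene view shows the magnifier with its elbow near (325,168), grip near (367,175) and lens near (405,190). In the top view the elbow is at (290,152), the grip about (352,160), the lens (376,169) and the cork (317,237). I'll enlarge these areas.

```bash
cat > h.py <<'E'
import numpy as np, cv2
from workcell import bot, eyes
def ray(c,uv):
    d=np.linalg.inv(c["mtx"])@[uv[0],uv[1],1]; return c["pose"][:3,3], c["pose"][:3,:3]@d
def plane(c,uv,z):
    o,d=ray(c,uv); return o+d*(z-o[2])/d[2]
def proj(c,p):
    q=np.linalg.inv(c["pose"])@np.r_[p,1]; q=c["mtx"]@q[:3]; return q[:2]/q[2]
def two(c1,u1,c2,u2):
    o1,d1=ray(c1,u1);o2,d2=ray(c2,u2)
    A=np.c_[d1,-d2]; s=np.linalg.lstsq(A,o2-o1,rcond=None)[0]
    a,b=o1+s[0]*d1,o2+s[1]*d2; return (a+b)/2,np.linalg.norm(a-b)
E
python3 - <<'E'
from h import *
s=eyes.capture("scene");t=eyes.capture("top")
a=s["image"][140:240,300:440];b=t["image"][130:230,270:410]
im=np.vstack([cv2.resize(x,None,fx=5,fy=3*1.0,interpolation=cv2.INTER_CUBIC) if 0 else cv2.resize(x,(420*1,300),interpolation=cv2.INTER_CUBIC) for x in(a,b)])
big=np.hstack([cv2.resize(x[:, :],(400*1,286),interpolation=cv2.INTER_CUBIC) for x in(a,b)])
cv2.imwrite("pics/crop1.png",np.clip(im[:,:,::-1].astype(float)*1.4,0,255).astype(np.uint8))
# cork & others
hsv=cv2.cvtColor(t["image"],cv2.COLOR_RGB2HSV)
m=cv2.inRange(hsv,(8,100,60),(22,255,255)); m[:, :260]=0;m[:,:]=m*(np.arange(640)<420)
n,l,st,ce=cv2.connectedComponentsWithStats(m)
for i in range(1,n):
    if st[i,4]>100:
        print(st[i],ce[i],plane(t,ce[i],22).round(1)); c=cv2.findContours((l==i).astype(np.uint8),0,2)[0][0]; r=cv2.minAreaRect(c); print(r,plane(t,r[0],22).round(1))
E
```

```text
[297 216  37  44 973] [315.36690647 237.49845838] [487.  -10.7  22. ]
((315.4114685058594, 237.5318603515625), (37.10860061645508, 26.307214736938477), 70.20112609863281) [486.9 -10.8  22. ]
[268 228  39  59 539] [286.06864564 257.43413729] [432.5  69.3  22. ]
((286.8897705078125, 256.5016174316406), (60.82762145996094, 13.283437728881836), 62.59242630004883) [435.1  67.   22. ]
```

View pics/crop1.png

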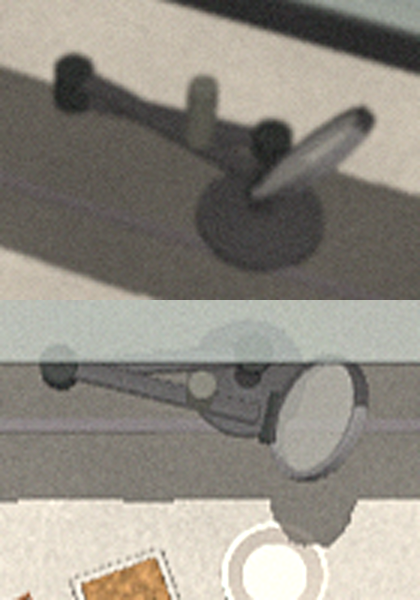

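The crop (3x scale) shows elbow, grip, post and lens clearly. In full-image pixels:

| Point | Top view | Scene view |
|---|---|---|
| Elbow | (290,152.3) | (324,164) |
| Grip top | (337.3,158.3) | (368,167.3) |
| Foot | (352.7,156.3) | not read |

```bash
python3 - <<'E'
from h import *
np.set_printoptions(precision=1,suppress=True)
s=eyes.capture("scene");t=eyes.capture("top")
G,e=two(s,(368,167.3),t,(337.3,158.3)); print("griptop",G,e, plane(t,(337.3,158.3),191),plane(s,(368,167.3),191))
print("grip base scene",plane(s,(366.7,188),133))
for z in(109,127,145): print("elbow",z,plane(t,(290,152.3),z),plane(s,(324.5,164),z))
print("foot",plane(t,(352.7,156.3),10), plane(s,(386.7,212),10),"post",plane(t,(353.3,155),127),plane(s,(390.7,187),127))
print("hinge",plane(t,(360,168.3),127)); print("lens",two(s,(405,191),t,(376.7,170)))
# lens ext, shelf front edge
for uv in((134,151),(495,151),(300,151)): print("shelf edge top",plane(t,uv,310),plane(t,uv,300))
# cork in scene
hsv=cv2.cvtColor(s["image"],cv2.COLOR_RGB2HSV); m=cv2.inRange(hsv,(8,100,60),(22,255,255)); m[:,:294]=0;m[:,345:]=0;m[:235]=0;m[300:]=0
M=cv2.moments(m,True); print("cork scene",M['m00'],plane(s,(M['m10']/M['m00'],M['m01']/M['m00']),22))
hsv=cv2.cvtColor(t["image"],cv2.COLOR_RGB2HSV); m=cv2.inRange(hsv,(8,60,40),(24,255,255)); m[:,:292]=0;m[:,342:]=0;m[:208]=0;m[268:]=0
c=max(cv2.findContours(m,0,2)[0],key=cv2.contourArea); r=cv2.minAreaRect(c); print("cork top",r,plane(t,r[0],22)); print([plane(t,p,22) for p in cv2.boxPoints(r)])
print("cup",plane(t,(161,233),100),"dish",plane(t,(362,221),16))
E
```

```text
griptop [669.8 -65.8 196. ] 0.5114385207064543 [670.7 -65.7 191. ] [674.7 -64.5 191. ]
grip base scene [665.1 -68.9 133. ]
elbow 109 [704.1  55.6 109. ] [721.5  63.9 109. ]
elbow 127 [700.1  54.8 127. ] [704.7  56.7 127. ]
elbow 145 [696.1  54.  145. ] [687.9  49.6 145. ]
foot [ 714.9 -114.8   10. ] [ 717.3 -112.8   10. ] post [ 693.1 -109.4  127. ] [ 696.3 -118.8  127. ]
hinge [ 658.1 -126.6  127. ]
lens (array([ 642.4, -164.5,  186.2]), np.float64(0.8224015823674026))
shelf edge top [662.1 403.9 310. ] [664.4 406.9 300. ]
shelf edge top [ 662.6 -425.   310. ] [ 664.9 -427.9  300. ]
shelf edge top [662.4  24.  310. ] [664.6  24.2 300. ]
cork scene 1071.0 [484.4 -10.9  22. ]
cork top ((315.2705383300781, 237.36256408691406), (37.673133850097656, 26.98465347290039), 70.20112609863281) [487.4 -10.4  22. ]
[array([523.6,  41.8,  22. ]), array([548.7, -27.8,  22. ]), array([451.3, -62.5,  22. ]), array([426.4,   6.9,  22. ])]
cup [492.6 391.2 100. ] dish [ 533. -139.   16.]
```

The measurements fit the link lengths. With post P ≈ (714,-114) and rest C ≈ (486,-11), the elbow ends near (727,55), the second link points at 195°, and the grip goes from (670,-66) to about (606,22). The drive tool takes no tilt command, so I'll first move to free space and see how the arm behaves there.

>>> drive_tool:
  rows:
    - [0,0,-0.33,0,1]
    - [0,0,-0.67,0,1]
    - [-0.25,-0.2,-1,0,1]
    - [-0.5,-0.45,-1,0,1]
    - [-0.75,-0.7,-1,-0.2,1]
    - [-1,-0.95,-1,-0.4,1]
    - [-1,-1,-1,-0.61,1]
    - [-1,-1,-1,-0.61,1]

```text
t: 1.1
ee_pos: [277.0, 353.0, 382.2]
ee_rot: [0.002, 1.0, 0.0, 0.001]
contact_force: [-0.6, 0.9, 0.2]
finger_gap: 85.7
finger_force: 0.0
```

```bash
python3 - <<'E'
from h import *
o=bot.get_obs(); print(o['t'],o['joint_positions'].round(3),o['ee_pos'].round(1),o['ee_rot'].round(3))
E
```

```text
1.1 [ 8.800e-01  5.300e-02  1.531e+00 -1.000e-03  1.556e+00 -6.860e-01] [277.  353.  382.2] [0.002 1.    0.    0.001]
```

>>> drive_tool:
  rows:
    - [-0.2,-0.25,-0.2,0,1]
    - [-0.4,-0.5,-0.4,0,1]
    - [-0.6,-0.75,-0.6,0,1]
    - [-0.8,-1,-0.8,0,1]
    - [-1,-1,-0.8,0,1]
    - [-1,-1,-0.8,0,1]

```text
t: 1.7
ee_pos: [430.7, 204.7, 501.6]
ee_rot: [0.004, 1.0, 0.0, 0.002]
contact_force: [0.8, 0.4, -0.8]
finger_gap: 85.3
finger_force: 0.0
```

>>> drive_tool:
  rows:
    - [-0.25,-0.3,-0.1,0,1]
    - [-0.5,-0.6,-0.2,0,1]
    - [-0.75,-0.8,-0.3,0,1]
    - [-1,-1,-0.4,0,1]
    - [-1,-1,-0.4,0,1]
    - [-1,-1,-0.4,0,1]

```text
t: 2.3
ee_pos: [578.8, 54.9, 559.3]
ee_rot: [0.002, 1.0, 0.0, -0.001]
contact_force: [-1.5, -0.2, -1.7]
finger_gap: 85.3
finger_force: 0.0
```

>>> drive_tool:
  rows:
    - [-0.25,-0.2,-0.1,0,1]
    - [-0.5,-0.4,-0.2,0,1]
    - [-0.75,-0.5,-0.3,0,1]
    - [-1,-0.5,-0.4,0,1]
    - [-1,-0.5,-0.4,0,1]

```text
t: 2.8
ee_pos: [676.7, -16.7, 565.9]
ee_rot: [0.0, 1.0, 0.0, 0.013]
contact_force: [-0.4, -0.0, 0.8]
finger_gap: 85.3
finger_force: 0.0
```

>>> drive_tool:
  rows:
    - [-0.33,0,0,0,1]
    - [-0.67,0,0,0,1]
    - [-1,0,0,0,1]
    - [-1,0,0,0,1]

```text
t: 3.2
ee_pos: [745.5, -15.8, 509.5]
ee_rot: [0.0, 1.0, -0.001, 0.029]
contact_force: [-0.2, -1.2, -0.4]
finger_gap: 85.0
finger_force: 0.0
```

```bash
python3 - <<'E'
from h import *
o=bot.get_obs(); print(o['t'],o['joint_positions'].round(3),o['ee_pos'].round(1),o['ee_rot'].round(3))
E
```

```text
3.2 [-3.700e-02  7.000e-01  2.160e-01  1.000e-03  2.168e+00 -1.607e+00] [745.5 -15.8 509.5] [ 0.     1.    -0.001  0.029]
```

A tilt of 3° in the wanted direction shows up at the reach limit. I'll see whether it grows and persists.

>>> drive_tool:
  rows:
    - [-1,0,-1,0,1]
    - [-1,0,-1,0,1]
    - [-1,0,-1,0,1]
    - [-1,0,-1,0,1]

```text
t: 3.6
ee_pos: [743.1, -15.0, 525.2]
ee_rot: [0.001, 0.999, -0.001, 0.047]
contact_force: [-0.2, 0.5, -0.0]
finger_gap: 85.1
finger_force: 0.0
```

```bash
python3 - <<'E'
from h import *
o=bot.get_obs(); print(o['t'],o['joint_positions'].round(3),o['ee_pos'].round(1),o['ee_rot'].round(3))
E
```

```text
3.6 [-3.600e-02  6.800e-01  2.140e-01  2.000e-03  2.153e+00 -1.604e+00] [743.1 -15.  525.2] [ 0.001  0.999 -0.001  0.047]
```

>>> drive_tool:
  rows:
    - [1,0,-0.3,0,1]
    - [1,0,-0.3,0,1]
    - [1,0,-0.3,0,1]
    - [1,0,-0.3,0,1]

```text
t: 4.0
ee_pos: [585.0, -14.6, 559.0]
ee_rot: [0.001, 0.999, -0.001, 0.049]
contact_force: [-0.2, -0.4, 0.4]
finger_gap: 85.6
finger_force: 0.0
```

```bash
python3 - <<'E'
from h import *
o=bot.get_obs(); print(o['t'],o['joint_positions'].round(3),o['ee_pos'].round(1),o['ee_rot'].round(3))
E
```

```text
4.0 [-0.046  0.295  0.798  0.002  1.95  -1.614] [585.  -14.6 559. ] [ 0.001  0.999 -0.001  0.049]
```

The tilt persists once gained. Going up high, where joint 5 runs to its limit, should force more lean.

>>> drive_tool:
  rows:
    - [0.1,0,-0.33,0,1]
    - [0.2,0,-0.67,0,1]
    - [0.3,0,-1,0,1]
    - [0.3,0,-1,0,1]
    - [0.3,0,-1,0,1]

```text
t: 4.5
ee_pos: [527.1, -14.2, 692.3]
ee_rot: [0.001, 0.999, -0.001, 0.049]
contact_force: [-0.2, -0.1, -0.2]
finger_gap: 85.4
finger_force: 0.0
```

>>> drive_tool:
  rows:
    - [0.1,0,-0.33,0,1]
    - [0.2,0,-0.67,0,1]
    - [0.3,0,-1,0,1]
    - [0.3,0,-1,0,1]
    - [0.3,0,-1,0,1]

```text
t: 5.0
ee_pos: [433.7, -12.7, 743.1]
ee_rot: [0.001, 0.998, -0.001, 0.06]
contact_force: [0.2, -0.6, -0.0]
finger_gap: 85.5
finger_force: 0.0
```

```bash
python3 - <<'E'
from h import *
o=bot.get_obs(); print(o['t'],o['joint_positions'].round(3),o['ee_pos'].round(1),o['ee_rot'].round(3))
E
```

```text
5.0 [-0.059  0.293  0.214  0.007  2.514 -1.622] [433.7 -12.7 743.1] [ 0.001  0.998 -0.001  0.06 ]
```

>>> drive_tool:
  rows:
    - [0.33,0,-0.2,0,1]
    - [0.67,0,-0.4,0,1]
    - [1,0,-0.6,0,1]
    - [1,0,-0.6,0,1]
    - [1,0,-0.6,0,1]

```text
t: 5.5
ee_pos: [295.0, -12.6, 797.9]
ee_rot: [0.001, 0.996, -0.004, 0.087]
contact_force: [-0.2, -0.4, -0.4]
finger_gap: 85.5
finger_force: 0.0
```

```bash
python3 - <<'E'
from h import *
o=bot.get_obs(); print(o['t'],o['joint_positions'].round(3),o['ee_pos'].round(1),o['ee_rot'].round(3))
E
```

```text
5.5 [-0.09   0.129  0.214  0.015  2.625 -1.645] [295.  -12.6 797.9] [ 0.001  0.996 -0.004  0.087]
```

>>> drive_tool:
  rows:
    - [0.33,0,-0.2,0,1]
    - [0.67,0,-0.4,0,1]
    - [1,0,-0.6,0,1]
    - [1,0,-0.6,0,1]
    - [1,0,-0.6,0,1]

```text
t: 6.0
ee_pos: [236.5, -13.1, 821.2]
ee_rot: [0.001, 0.991, -0.01, 0.13]
contact_force: [0.4, 0.5, -0.5]
finger_gap: 85.6
finger_force: 0.0
```

```bash
python3 - <<'E'
from h import *
o=bot.get_obs(); print(o['t'],o['joint_positions'].round(3),o['ee_pos'].round(1),o['ee_rot'].round(3))
E
```

```text
6.0 [-0.119  0.041  0.215  0.023  2.624 -1.666] [236.5 -13.1 821.2] [ 0.001  0.991 -0.01   0.13 ]
```

The lean is now 15° and growing well. Repeating.

>>> drive_tool:
  rows:
    - [0.33,0,-0.2,0,1]
    - [0.67,0,-0.4,0,1]
    - [1,0,-0.6,0,1]
    - [1,0,-0.6,0,1]

```text
t: 6.4
ee_pos: [175.7, -6.9, 839.4]
ee_rot: [0.002, 0.985, -0.017, 0.173]
contact_force: [-0.7, 0.4, 0.2]
finger_gap: 85.6
finger_force: 0.0
```

```bash
python3 - <<'E'
from h import *
o=bot.get_obs(); print(o['t'],o['joint_positions'].round(3),o['ee_pos'].round(1),o['ee_rot'].round(3))
E
```

```text
6.4 [-0.111 -0.047  0.215  0.007  2.625 -1.671] [175.7  -6.9 839.4] [ 0.002  0.985 -0.017  0.173]
```

>>> drive_tool:
  rows:
    - [0.33,0,-0.2,0,1]
    - [0.67,0,-0.4,0,1]
    - [1,0,-0.6,0,1]
    - [1,0,-0.6,0,1]

```text
t: 6.8
ee_pos: [125.7, -12.4, 851.5]
ee_rot: [-0.003, 0.977, -0.036, 0.212]
contact_force: [-0.7, 0.6, 1.0]
finger_gap: 85.5
finger_force: 0.0
```

```bash
python3 - <<'E'
from h import *
o=bot.get_obs(); print(o['t'],o['joint_positions'].round(3),o['ee_pos'].round(1),o['ee_rot'].round(3))
E
```

```text
6.8 [ 0.47  -0.115  0.217 -0.529  2.624 -1.622] [125.7 -12.4 851.5] [-0.003  0.977 -0.036  0.212]
```

>>> drive_tool:
  rows:
    - [-0.3,0,0.14,0,1]
    - [-0.6,0,0.28,0,1]
    - [-0.91,0,0.41,0,1]
    - [-0.91,0,0.41,0,1]
    - [-0.91,0,0.41,0,1]

```text
t: 7.3
ee_pos: [282.0, -15.0, 838.5]
ee_rot: [-0.002, 0.977, -0.036, 0.208]
contact_force: [1.0, -0.6, 0.2]
finger_gap: 85.5
finger_force: 0.0
```

>>> drive_tool:
  rows:
    - [-0.3,0,0.3,0,1]
    - [-0.6,0,0.55,0,1]
    - [-0.8,0,0.8,0,1]
    - [-0.8,0,0.8,0,1]
    - [-0.8,0,0.8,0,1]

```text
t: 7.8
ee_pos: [436.5, -20.1, 779.6]
ee_rot: [-0.003, 0.977, -0.036, 0.209]
contact_force: [0.6, 0.1, 0.6]
finger_gap: 85.1
finger_force: 0.0
```

```bash
python3 - <<'E'
from h import *
o=bot.get_obs(); print(o['t'],o['joint_positions'].round(3),o['ee_pos'].round(1),o['ee_rot'].round(3))
E
```

```text
7.8 [-0.032  0.109  0.448 -0.067  2.159 -1.657] [436.5 -20.1 779.6] [-0.003  0.977 -0.036  0.209]
```

>>> drive_tool:
  rows:
    - [-0.3,0,0,0,1]
    - [-0.6,0,0,0,1]
    - [-1,0,0,0,1]
    - [-1,0,0,0,1]
    - [-1,0,0,0,1]

```text
t: 8.3
ee_pos: [535.7, -17.7, 776.6]
ee_rot: [-0.003, 0.972, -0.037, 0.23]
contact_force: [0.5, -1.1, 0.8]
finger_gap: 85.4
finger_force: 0.0
```

>>> drive_tool:
  rows:
    - [-1,0,0,0,1]
    - [-1,0,0,0,1]
    - [-1,0,0,0,1]
    - [-1,0,0,0,1]

```text
t: 8.7
ee_pos: [612.0, -15.7, 749.6]
ee_rot: [-0.003, 0.969, -0.038, 0.246]
contact_force: [-0.8, -0.2, 0.5]
finger_gap: 85.3
finger_force: 0.0
```

>>> drive_tool:
  rows:
    - [-1,0,0,0,1]
    - [-1,0,0,0,1]
    - [-1,0,0,0,1]
    - [-1,0,0,0,1]

```text
t: 9.1
ee_pos: [676.0, -13.6, 725.0]
ee_rot: [-0.003, 0.964, -0.039, 0.263]
contact_force: [0.1, -0.2, -0.6]
finger_gap: 85.7
finger_force: 0.0
```

```bash
python3 - <<'E'
from h import *
o=bot.get_obs(); print(o['t'],o['joint_positions'].round(3),o['ee_pos'].round(1),o['ee_rot'].round(3))
E
```

```text
9.1 [-0.003  0.426  0.215 -0.078  1.965 -1.631] [676.  -13.6 725. ] [-0.003  0.964 -0.039  0.263]
```

>>> drive_tool:
  rows:
    - [-1,0,-0.3,0,1]
    - [-1,0,-0.3,0,1]
    - [-1,0,-0.3,0,1]
    - [-1,0,-0.3,0,1]

```text
t: 9.5
ee_pos: [701.8, -9.1, 722.3]
ee_rot: [-0.004, 0.959, -0.04, 0.282]
contact_force: [-0.5, 0.6, -0.3]
finger_gap: 85.4
finger_force: 0.0
```

>>> drive_tool:
  rows:
    - [-1,0,-0.3,0,1]
    - [-1,0,-0.3,0,1]
    - [-1,0,-0.3,0,1]
    - [-1,0,-0.3,0,1]

```text
t: 9.9
ee_pos: [723.4, -5.0, 721.6]
ee_rot: [-0.004, 0.953, -0.04, 0.3]
contact_force: [1.5, -0.1, 0.1]
finger_gap: 85.4
finger_force: 0.0
```

```bash
cat >> h.py <<'E'
from scipy.spatial.transform import Rotation as R
np.set_printoptions(precision=3,suppress=True)
def st(target=None,back=0):
    "state; shift in tool units for grasp point (back=pinch_z) or TCP to target"
    o=bot.get_obs(); r=R.from_quat(o['ee_rot']); M=r.as_matrix()
    print('t',round(o['t'],2),'q',o['joint_positions'],'tcp',o['ee_pos'].round(1),'F',o['contact_force'].round(1),'gap',round(o['finger_gap'],1)); print(M)
    if target is not None: print('shift',(M.T@(np.array(target)-(o['ee_pos']-back*M[:,2]))/150).round(3))
    return o,M
E
python3 -c "
from h import *
st([560,-66,330],18.7)"
```

```text
t 9.9 q [ 0.013  0.458  0.215 -0.086  1.856 -1.617] tcp [723.4  -5.  721.6] F [ 1.5 -0.1  0.1] gap 85.4
[[-0.82   0.016  0.573]
 [-0.033  0.997 -0.074]
 [-0.572 -0.08  -0.816]]
shift [ 2.4   -0.215  1.662]
```

The lean is 35°, which is what the grip needs. Next I descend in front of the shelf to a standoff.

>>> drive_tool:
  rows:
    - [0.27,-0.015,0.18,0,1]
    - [0.54,-0.03,0.36,0,1]
    - [0.8,-0.045,0.55,0,1]
    - [0.8,-0.045,0.55,0,0.6]

```text
t: 10.3
ee_pos: [670.9, -21.9, 585.3]
ee_rot: [-0.004, 0.953, -0.04, 0.301]
contact_force: [1.5, -0.1, 0.3]
finger_gap: 73.2
finger_force: 0.0
```

>>> drive_tool:
  rows:
    - [0.27,-0.015,0.18,0,0.6]
    - [0.54,-0.03,0.36,0,0.6]
    - [0.8,-0.045,0.55,0,0.6]
    - [0.8,-0.045,0.55,0,0.6]

```text
t: 10.7
ee_pos: [612.3, -38.7, 434.4]
ee_rot: [-0.004, 0.957, -0.04, 0.286]
contact_force: [-0.7, 0.4, -2.5]
finger_gap: 51.3
finger_force: 0.0
```

>>> drive_tool:
  rows:
    - [0.27,-0.015,0.18,0,0.6]
    - [0.54,-0.03,0.36,0,0.6]
    - [0.8,-0.045,0.55,0,0.6]
    - [0.8,-0.045,0.55,0,0.6]

```text
t: 11.1
ee_pos: [565.2, -55.2, 308.1]
ee_rot: [-0.004, 0.955, -0.04, 0.293]
contact_force: [-0.7, -0.2, -1.1]
finger_gap: 51.3
finger_force: 0.0
```

```bash
python3 -c "
from h import *
o,M=st([671,-65.5,172],18.7)
c=eyes.capture('scene'); t=eyes.capture('top')
p=o['ee_pos']; print(proj(c,p),proj(t,p))
a=c['image'][100:250,250:450];b=t['image'][80:230,240:440]
cv2.imwrite('pics/a2.png',np.vstack([cv2.resize(x,(400,300),interpolation=cv2.INTER_CUBIC) for x in(a,b)])[:,:,::-1])
"
```

```text
t 11.1 q [-0.112  0.005  1.902 -0.018  0.635 -1.68 ] tcp [565.2 -55.2 308.1] F [-0.7 -0.2 -1.1] gap 51.3
[[-0.828  0.015  0.56 ]
 [-0.031  0.997 -0.073]
 [-0.559 -0.078 -0.825]]
shift [-0.075  0.014  1.273]
[348.584 160.032] [334.587 193.047]
```

View pics/a2.png

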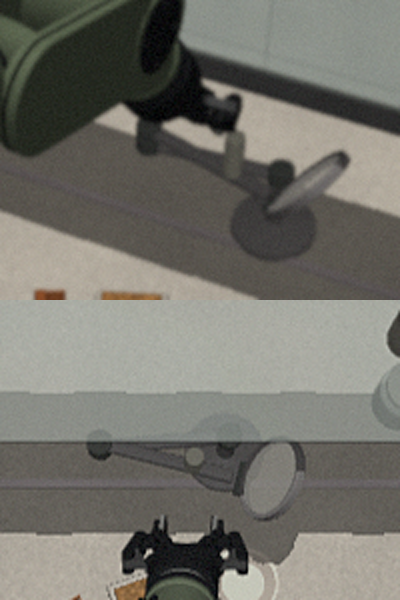

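The view shows the fingers straddling the line to the grip (top-view grip at about (337,158)), clear of the lens. Now I advance along the tool axis.

>>> drive_tool:
  rows:
    - [-0.03,0.01,0.25,0,0.6]
    - [-0.06,0.014,0.5,0,0.6]
    - [-0.075,0.014,0.75,0,0.6]
    - [-0.075,0.014,0.9,0,0.6]
    - [-0.075,0.014,0.9,0,0.6]

```text
t: 11.7
ee_pos: [663.1, -63.2, 214.9]
ee_rot: [-0.005, 0.952, -0.041, 0.304]
contact_force: [-0.7, -0.1, 0.5]
finger_gap: 51.3
finger_force: 0.0
```

```bash
python3 -c "
from h import *
o,M=st([671,-65.5,172],18.7)
c=eyes.capture('scene'); t=eyes.capture('top')
a=c['image'][100:250,250:450];b=t['image'][80:230,240:440]
cv2.imwrite('pics/a3.png',np.vstack([cv2.resize(x,(400,300),interpolation=cv2.INTER_CUBIC) for x in(a,b)])[:,:,::-1])
"
```

```text
t 11.7 q [-0.106  0.239  1.89  -0.034  0.39  -1.659] tcp [663.1 -63.2 214.9] F [-0.7 -0.1  0.5] gap 51.3
[[-0.815  0.016  0.579]
 [-0.034  0.997 -0.075]
 [-0.578 -0.08  -0.812]]
shift [0.123 0.008 0.388]
```

View pics/a3.png

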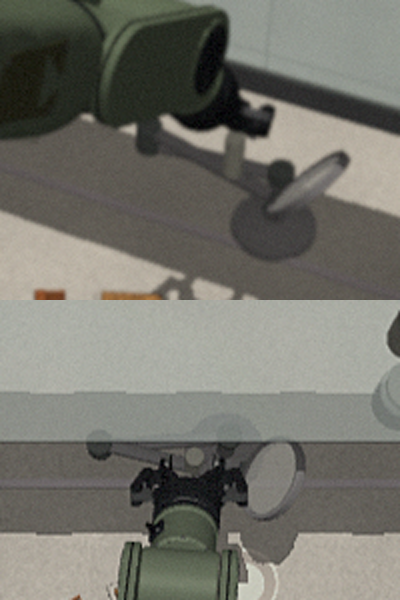

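The fingers are clear on both sides of the grip (top crop (195,457)). Final advance, then close.

>>> drive_tool:
  rows:
    - [0.06,0.004,0.15,0,0.6]
    - [0.123,0.008,0.3,0,0.6]
    - [0.123,0.008,0.388,0,0.6]
    - [0.123,0.008,0.388,0,0.6]

```text
t: 12.2
ee_pos: [676.8, -66.8, 154.9]
ee_rot: [-0.004, 0.952, -0.041, 0.302]
contact_force: [0.5, -0.0, 0.9]
finger_gap: 51.3
finger_force: 0.0
```

```bash
python3 -c "
from h import *
o,M=st([671,-65.5,172],18.7)"
```

```text
t 12.2 q [-0.11   0.329  1.937 -0.043  0.257 -1.653] tcp [676.8 -66.8 154.9] F [ 0.5 -0.   0.9] gap 51.3
[[-0.818  0.016  0.576]
 [-0.033  0.997 -0.075]
 [-0.575 -0.08  -0.814]]
shift [-0.034 -0.001  0.009]
```

>>> drive_tool:
  newtons: 30
  rows:
    - [0,0,0,0,0.4]
    - [0,0,0,0,0.2]
    - [0,0,0,0,0.2]
    - [0,0,0,0,0.2]
    - [0,0,0,0,0.2]

```text
t: 12.7
ee_pos: [676.1, -66.9, 156.0]
ee_rot: [-0.004, 0.952, -0.04, 0.303]
contact_force: [-3.0, -0.4, 5.8]
finger_gap: 24.2
finger_force: 29.1
```

```bash
python3 -c "
from h import *
o,M=st([671,-65.5,172],18.7)"
```

```text
t 12.7 q [-0.111  0.326  1.938 -0.042  0.256 -1.652] tcp [676.1 -66.9 156. ] F [-3.  -0.4  5.8] gap 24.2
[[-0.816  0.017  0.577]
 [-0.032  0.997 -0.075]
 [-0.577 -0.079 -0.813]]
shift [-0.034  0.     0.018]
```

Gripped (gap 24.2 mm). Now I'll compute the grip path for both joints.

```bash
python3 -c "
from h import *
o,M=st()
P=np.array([714,-114.]);G0=np.array([670.5,-65.7]);C=np.array([486.5,-10.8])
def solve(P,T,a,b):
    v=T-P;d=np.hypot(*v);al=np.arccos((a*a+d*d-b*b)/(2*a*d)); t1=np.arctan2(v[1],v[0])-al
    E=P+a*np.array([np.cos(t1),np.sin(t1)]); return t1,np.arctan2(*(T-E)[::-1])%(2*np.pi),E
a1,b1,E1=solve(P,G0,170,125);a2,b2,E2=solve(P,C,170,250);print(np.degrees([a1,b1,a2,b2]),E1,E2)
for s in np.linspace(0,1,11):
    a=a1+s*(a2-a1);b=b1+s*(b2-b1);g=P+170*np.array([np.cos(a),np.sin(a)])+125*np.array([np.cos(b),np.sin(b)])
    d=np.r_[g-G0,0]; print(g.round(1),(M.T@d/150).round(3))
"
```

```text
t 12.7 q [-0.111  0.326  1.938 -0.042  0.256 -1.652] tcp [676.1 -66.9 156. ] F [-3.  -0.4  5.8] gap 24.2
[[-0.816  0.017  0.577]
 [-0.032  0.997 -0.075]
 [-0.577 -0.079 -0.813]]
[ 94.365 255.849  85.425 195.369] [701.06   55.507] [727.56   55.458]
[670.5 -65.7] [-0.  0. -0.]
[660.5 -61.6] [ 0.053  0.026 -0.04 ]
[651.1 -56.3] [ 0.104  0.06  -0.079]
[642.2 -49.7] [ 0.151  0.103 -0.117]
[634.1 -42.1] [ 0.193  0.153 -0.152]
[626.9 -33.3] [ 0.231  0.21  -0.184]
[620.6 -23.6] [ 0.263  0.274 -0.213]
[615.4 -13.1] [ 0.289  0.343 -0.238]
[611.4  -1.9] [ 0.308  0.417 -0.259]
[608.5  10. ] [ 0.321  0.496 -0.276]
[607.   22.3] [ 0.327  0.578 -0.288]
```

>>> drive_tool:
  rows:
    - [0.025,0.013,-0.02,0,0.2]
    - [0.053,0.026,-0.04,0,0.2]
    - [0.078,0.043,-0.06,0,0.2]
    - [0.104,0.06,-0.079,0,0.2]
    - [0.128,0.08,-0.098,0,0.2]
    - [0.151,0.103,-0.117,0,0.2]

```text
t: 13.3
ee_pos: [648.0, -53.6, 156.1]
ee_rot: [-0.003, 0.952, -0.042, 0.303]
contact_force: [-0.5, -14.4, 4.4]
finger_gap: 23.5
finger_force: 28.9
```

```bash
python3 -c "
from h import *
o,M=st()
print((M.T@[610.5-642.2,-1.9+49.7,0]/150).round(3))
c=eyes.capture('scene'); t=eyes.capture('top')
a=c['image'][100:250,250:450];b=t['image'][80:230,240:440]
cv2.imwrite('pics/a4.png',np.vstack([cv2.resize(x,(400,300),interpolation=cv2.INTER_CUBIC) for x in(a,b)])[:,:,::-1])
"
```

```text
t 13.3 q [-0.087  0.287  2.002 -0.118  0.233 -1.558] tcp [648.  -53.6 156.1] F [ -0.5 -14.4   4.4] gap 23.5
[[-0.816  0.02   0.578]
 [-0.031  0.997 -0.078]
 [-0.577 -0.081 -0.813]]
[ 0.163  0.313 -0.147]
```

View pics/a4.png

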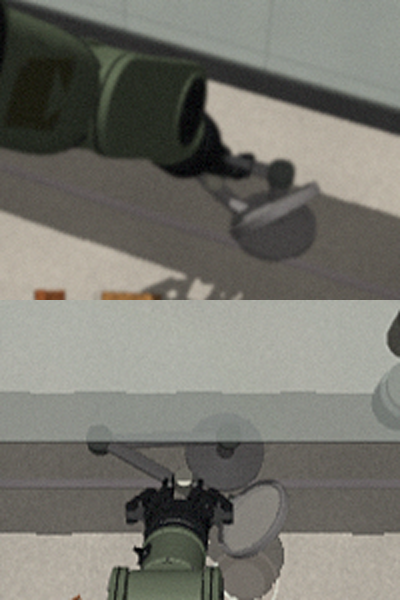

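The arm follows: in the top crop the second link is opening, the lens is at (250,520), and the shelf is clear. Continuing.

>>> drive_tool:
  rows:
    - [0.02,0.025,-0.018,0,0.2]
    - [0.042,0.05,-0.035,0,0.2]
    - [0.062,0.078,-0.051,0,0.2]
    - [0.08,0.107,-0.067,0,0.2]
    - [0.097,0.139,-0.082,0,0.2]
    - [0.112,0.171,-0.096,0,0.2]
    - [0.126,0.205,-0.109,0,0.2]
    - [0.138,0.24,-0.121,0,0.2]

```text
t: 14.2
ee_pos: [620.7, -16.0, 156.1]
ee_rot: [-0.004, 0.952, -0.041, 0.302]
contact_force: [-1.9, -9.8, 6.8]
finger_gap: 22.3
finger_force: 28.7
```

>>> drive_tool:
  rows:
    - [0.01,0.037,-0.011,0,0.2]
    - [0.019,0.074,-0.021,0,0.2]
    - [0.026,0.113,-0.03,0,0.2]
    - [0.032,0.153,-0.038,0,0.2]
    - [0.036,0.193,-0.044,0,0.2]
    - [0.038,0.235,-0.05,0,0.2]
    - [0.038,0.235,-0.05,0,0.2]

```text
t: 14.9
ee_pos: [612.1, 20.5, 156.0]
ee_rot: [-0.004, 0.952, -0.041, 0.302]
contact_force: [-3.3, -5.6, 8.2]
finger_gap: 21.1
finger_force: 28.4
```

```bash
python3 -c "
from h import *
o,M=st([607,22.3,172],18.7)
c=eyes.capture('scene'); t=eyes.capture('top')
a=c['image'][140:320,220:460];b=t['image'][130:310,220:460]
cv2.imwrite('pics/a5.png',np.vstack([cv2.resize(x,(400,300),interpolation=cv2.INTER_CUBIC) for x in(a,b)])[:,:,::-1])
"
```

```text
t 14.9 q [ 0.077  0.239  2.073 -0.507  0.25  -1.047] tcp [612.1  20.5 156. ] F [-3.3 -5.6  8.2] gap 21.1
[[-0.817  0.017  0.576]
 [-0.033  0.997 -0.076]
 [-0.575 -0.081 -0.814]]
shift [-0.034  0.003  0.017]
```

View pics/a5.png

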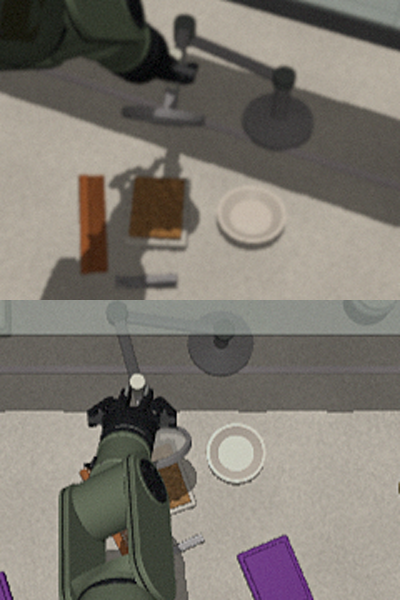

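```bash
python3 -c "
from h import *
t=eyes.capture('top')
g=plane(t,(302.2,178.6),191);print(g)
P=np.array([714,-114.]);G=g[:2]
v=G-P;d=np.hypot(*v);al=np.arccos((170**2+d*d-125**2)/(2*170*d));t1=np.arctan2(v[1],v[0])-al
E=P+170*np.array([np.cos(t1),np.sin(t1)]);u=(G-E)/125
print(E,plane(t,(290.8,139),127),np.degrees(np.arctan2(u[1],u[0])),'lens',E+250*u)
"
```

```text
[619.615  21.6   191.   ]
[740.358  53.944] [735.153  52.822 127.   ] -165.0038827308071 lens [498.872 -10.744]
```

The grip slipped about 10 mm along the pads, so the lens sits about 12 mm short. I'll regrasp centred and firmer.

>>> drive_tool:
  newtons: 60
  rows:
    - [0,0,0,0,0.45]
    - [0,0,0,0,0.45]
    - [-0.045,0.004,0.032,0,0.45]
    - [-0.093,0.005,0.065,0,0.45]
    - [-0.093,0.005,0.065,0,0.45]
    - [-0.093,0.005,0.065,0,0.2]
    - [-0.093,0.005,0.065,0,0.2]
    - [-0.093,0.005,0.065,0,0.2]

```text
t: 15.85
ee_pos: [628.7, 21.5, 153.9]
ee_rot: [-0.003, 0.953, -0.04, 0.301]
contact_force: [2.1, -4.3, -0.4]
finger_gap: 23.6
finger_force: 58.1
```

>>> drive_tool:
  newtons: 60
  rows:
    - [0,0,0,0,0.2]
    - [0.03,0.001,-0.02,0,0.2]
    - [0.06,0.003,-0.042,0,0.2]
    - [0.075,0.004,-0.053,0,0.2]
    - [0.075,0.004,-0.053,0,0.2]
    - [0.075,0.004,-0.053,0,0.2]

```text
t: 16.45
ee_pos: [615.7, 23.1, 154.0]
ee_rot: [-0.003, 0.953, -0.039, 0.302]
contact_force: [5.5, -3.3, -3.8]
finger_gap: 23.5
finger_force: 58.7
```

```bash
python3 -c "
from h import *
st()
t=eyes.capture('top')
x=cv2.resize(t['image'][130:280,260:400],(700,600)[:2] and (560,600),interpolation=cv2.INTER_CUBIC)
cv2.imwrite('pics/a6.png',x[:,:,::-1])
"
```

```text
t 16.45 q [ 0.08   0.248  2.067 -0.503  0.249 -1.045] tcp [615.7  23.1 154. ] F [ 5.5 -3.3 -3.8] gap 23.5
[[-0.818  0.017  0.575]
 [-0.03   0.997 -0.073]
 [-0.575 -0.077 -0.815]]
```

View pics/a6.png

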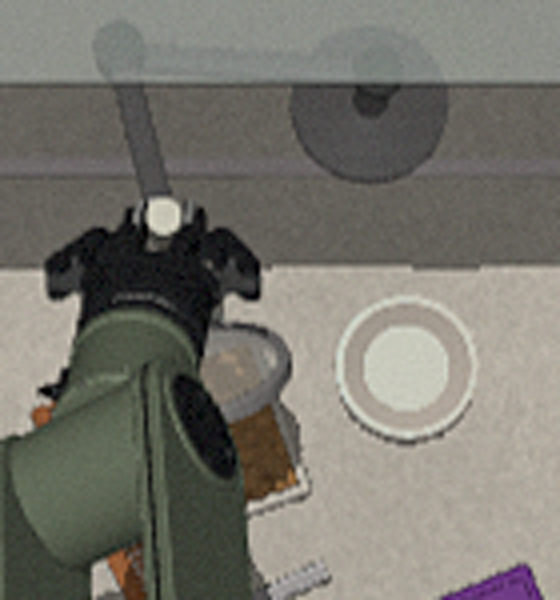

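The grip top is now at about (301.3,184.3), near x ≈ 606. I'll release, back off and look again unobstructed.

>>> drive_tool:
  rows:
    - [0,0,0,0,0.6]
    - [0,0,0,0,0.6]
    - [0,0,0,0,0.6]
    - [0,0,-0.2,0,0.6]
    - [0,0,-0.45,0,0.6]
    - [0,0,-0.75,0,0.6]
    - [0,0,-1,0,0.6]
    - [0,0,-1,0,0.6]

```text
t: 17.3
ee_pos: [528.7, 34.3, 281.7]
ee_rot: [-0.005, 0.951, -0.04, 0.305]
contact_force: [0.7, -0.2, -0.9]
finger_gap: 51.2
finger_force: 0.0
```

>>> drive_tool:
  rows:
    - [0,0.3,-0.3,0,0]
    - [0,0.6,-0.6,0,0]
    - [0,0.8,-0.8,0,0]
    - [0,1,-1,0,0]
    - [0,1,-1,0,0]
    - [0,1,-1,0,0]

```text
t: 17.9
ee_pos: [444.9, 196.7, 387.1]
ee_rot: [-0.006, 0.953, -0.039, 0.301]
contact_force: [0.3, 0.4, -0.4]
finger_gap: -0.2
finger_force: 0.0
```

>>> drive_tool:
  rows:
    - [0.2,0.3,0,0,0]
    - [0.4,0.6,0,0,0]
    - [0.6,0.8,0,0,0]
    - [0.6,1,0,0,0]
    - [0.6,1,0,0,0]
    - [0.6,1,0,0,0]

```text
t: 18.5
ee_pos: [374.2, 340.1, 321.4]
ee_rot: [-0.005, 0.953, -0.042, 0.3]
contact_force: [-0.3, -0.4, 0.4]
finger_gap: -0.1
finger_force: 0.0
```

```bash
python3 -c "
from h import *
st()
t=eyes.capture('top');s=eyes.capture('scene')
x=cv2.resize(t['image'][130:280,270:400],(390,450),interpolation=cv2.INTER_CUBIC)
y=cv2.resize(s['image'][140:290,270:400],(390,450),interpolation=cv2.INTER_CUBIC)
cv2.imwrite('pics/a7.png',np.hstack([x,y])[:,:,::-1])
"
```

```text
t 18.5 q [ 1.058  0.038  1.841 -0.645  1.104 -0.27 ] tcp [374.2 340.1 321.4] F [-0.3 -0.4  0.4] gap -0.1
[[-0.82   0.016  0.572]
 [-0.034  0.996 -0.078]
 [-0.571 -0.083 -0.816]]
```

View pics/a7.png

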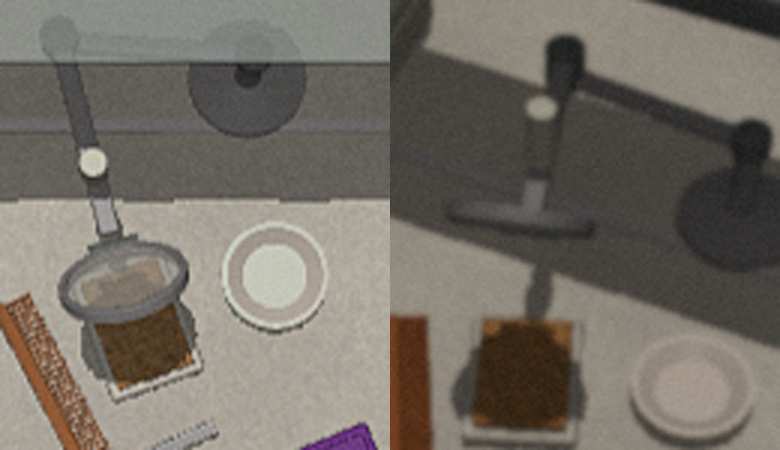

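The top view shows the elbow at (289.3,142.7), the grip at (301,184), the hinge at (307.7,208.7) and the lens at (311,223.3). In the scene view the grip top is at (320.3,175.7) and the lens at (313.7,212.3).

```bash
python3 -c "
from h import *
t=eyes.capture('top');s=eyes.capture('scene')
g,e=two(s,(320.3,175.7),t,(301,184));print('grip',g,e,plane(t,(301,184),191))
l,e=two(s,(313.7,212.3),t,(311,223.3));print('lens',l,e)
h=plane(t,(307.7,208.7),127);E=plane(t,(289.3,142.7),127);print('hinge',h,'E',E)
g=plane(t,(301,184),191)
P=np.array([714,-114.])
for G in (g[:2],):
  v=G-P;d=np.hypot(*v);al=np.arccos((170**2+d*d-125**2)/(2*170*d));t1=np.arctan2(v[1],v[0])-al
  E=P+170*np.array([np.cos(t1),np.sin(t1)]);u=(G-E)/125
  print(E,u,'hinge',E+190*u,'lens',E+250*u)
u=l[:2]-g[:2];u/=np.hypot(*u);print('dir grip-lens',u,'lens',g[:2]+125*u)
# dark grey rim contour via mask over bright table? rest outline: white sides+cork
img=t['image'].astype(int)
"
```

```text
grip [605.771  24.743 192.142] 0.47699280607593536 [606.075  24.559 191.   ]
lens [509.515  -0.553 179.823] 0.959344120282472
hinge [552.705   8.842 127.   ] E [725.38  56.69 127.  ]
[727.188  55.488] [-0.969 -0.247] hinge [543.096   8.476] lens [484.961  -6.37 ]
dir grip-lens [-0.968 -0.252] lens [485.099  -6.902]
```

The predicted level lens centre is (485,-7) against the rest at (486,-11), which is close. Next I'll check whether the pressing poses are reachable at this lean, using a fitted planar model.

```bash
python3 -c "
from h import *
from scipy.optimize import least_squares,brentq
D=np.array([[.32,1.566,1.257,574.6,230.6],[.053,1.531,1.556,448.7,382.2],[.7,.216,2.168,745.7,509.5],[.295,.798,1.95,585.2,559],[.293,.214,2.514,433.9,743.1],[.129,.214,2.625,295.3,797.9],[.041,.215,2.624,236.9,821.2],[.005,1.902,.635,567.9,308.1],[.329,1.937,.257,680,154.9]])
def fk(p,q2,q3,q5):
    r0,z0,a,b,L,o=p; s=q2+q3
    return np.array([r0+a*np.sin(q2)+b*np.sin(s+o)+L*np.sin(s+q5),z0+a*np.cos(q2)+b*np.cos(s+o)+L*np.cos(s+q5)])
f=least_squares(lambda p:(fk(p,*D[:,:3].T)-D[:,3:].T).ravel(),[0,150,350,350,200,0]);p=f.x;print(p,np.abs(f.fun).max())
for tilt in(.61,.3,0.):
  for r,z in((494,250),(471,188),(455,139)):
    g=lambda q:np.r_[fk(p,q[0],q[1],np.pi-tilt-q[0]-q[1])-[r,z]]
    q=least_squares(g,[0,1.9]);q2,q3=q.x;print(tilt,r,z,q.x,'q5',np.pi-tilt-q2-q3,q.cost)
"
```

```text
[  0.368 140.672 591.387 417.616 318.148   0.06 ] 0.26866637850014286
0.61 494 250 [-0.074  2.138] q5 0.46732623653031435 1.6155871338926322e-27
0.61 471 188 [-0.032  2.287] q5 0.27666813488201303 0.0
0.61 455 139 [0.032 2.397] q5 0.10229025399377889 0.0
0.3 494 250 [0.037 1.913] q5 0.8916299311872948 3.2311742677852644e-27
0.3 471 188 [0.058 2.062] q5 0.7215361760970977 3.2311742677852644e-27
0.3 455 139 [0.096 2.17 ] q5 0.5755203779807969 1.6155871338926322e-27
0.0 494 250 [0.18 1.71] q5 1.2524973646477302 8.077935669463161e-26
0.0 471 188 [0.192 1.86 ] q5 1.0901838308937575 1.1955344790805478e-25
0.0 455 139 [0.219 1.966] q5 0.9567540029632755 4.0389678347315804e-26
```

The poses are reachable, so I'll move above the lens rim.

```bash
python3 -c "
from h import *
o,M=st([492,-6.5,300])"
```

```text
t 18.7 q [ 1.057  0.035  1.84  -0.645  1.104 -0.269] tcp [374.3 339.5 323.1] F [0.1 0.7 0.7] gap 0.1
[[-0.819  0.018  0.574]
 [-0.031  0.997 -0.076]
 [-0.573 -0.08  -0.816]]
shift [-0.483 -2.272  0.75 ]
```

>>> drive_tool:
  rows:
    - [-0.05,-0.25,0.08,0,0]
    - [-0.1,-0.5,0.17,0,0]
    - [-0.15,-0.75,0.25,0,0]
    - [-0.2,-1,0.33,0,0]
    - [-0.2,-1,0.33,0,0]

```text
t: 19.2
ee_pos: [424.4, 182.9, 311.9]
ee_rot: [-0.0, 0.953, -0.042, 0.301]
contact_force: [0.6, 0.2, -1.1]
finger_gap: -0.1
finger_force: 0.0
```

>>> drive_tool:
  rows:
    - [-0.07,-0.25,0.08,0,0]
    - [-0.15,-0.5,0.17,0,0]
    - [-0.2,-0.75,0.25,0,0]
    - [-0.25,-1,0.35,0,0]
    - [-0.28,-1.0,0.4,0,0]
    - [-0.28,-1.0,0.4,0,0]

```text
t: 19.8
ee_pos: [491.1, 34.9, 298.6]
ee_rot: [-0.003, 0.953, -0.041, 0.301]
contact_force: [-0.5, -0.2, 0.3]
finger_gap: 0.2
finger_force: 0.0
```

```bash
python3 -c "
from h import *
o,M=st([492,-6.5,245])"
```

```text
t 19.8 q [ 0.153 -0.114  2.044 -0.278  0.634 -1.248] tcp [491.1  34.9 298.6] F [-0.5 -0.2  0.3] gap 0.2
[[-0.819  0.02   0.573]
 [-0.029  0.997 -0.076]
 [-0.573 -0.079 -0.816]]
shift [ 0.208 -0.247  0.316]
```

>>> drive_tool:
  rows:
    - [0.05,-0.15,0.08,0,0]
    - [0.1,-0.247,0.16,0,0]
    - [0.208,-0.247,0.316,0,0]
    - [0.208,-0.247,0.316,0,0]

```text
t: 20.2
ee_pos: [489.1, -4.1, 241.4]
ee_rot: [-0.005, 0.954, -0.04, 0.297]
contact_force: [-0.6, 0.5, -0.1]
finger_gap: -0.1
finger_force: 0.0
```

>>> drive_tool:
  rows:
    - [0.02,0.003,0.03,0,0]
    - [0.04,0.006,0.06,0,0]
    - [0.065,0.009,0.09,0,0]
    - [0.085,0.012,0.12,0,0]
    - [0.085,0.012,0.12,0,0]

```text
t: 20.7
ee_pos: [491.9, -5.0, 223.0]
ee_rot: [-0.005, 0.953, -0.04, 0.301]
contact_force: [-0.1, -0.1, 0.5]
finger_gap: -0.0
finger_force: 0.3
```

>>> drive_tool:
  rows:
    - [0.02,0.003,0.03,0,0]
    - [0.04,0.006,0.06,0,0]
    - [0.065,0.009,0.09,0,0]
    - [0.085,0.012,0.12,0,0]
    - [0.085,0.012,0.12,0,0]

```text
t: 21.2
ee_pos: [490.9, -5.3, 199.6]
ee_rot: [-0.004, 0.953, -0.041, 0.3]
contact_force: [0.8, -0.4, -0.1]
finger_gap: -0.2
finger_force: 0.1
```

```bash
python3 -c "
from h import *
o,M=st([479.6,-10.2,183.5])
for T in([469.4,-12.9,162.4],[465.5,-14,145]): print((M.T@(np.array(T)-o['ee_pos'])/150).round(3))"
```

```text
t 21.2 q [ 0.022 -0.013  2.233 -0.278  0.324 -1.321] tcp [490.9  -5.3 199.6] F [ 0.8 -0.4 -0.1] gap -0.2
[[-0.821  0.016  0.571]
 [-0.033  0.997 -0.075]
 [-0.571 -0.08  -0.817]]
shift [ 0.124 -0.025  0.047]
[ 0.261 -0.033  0.125]
[ 0.348 -0.031  0.205]
```

>>> drive_tool:
  rows:
    - [0.03,-0.006,0.012,0,0]
    - [0.06,-0.012,0.024,0,0]
    - [0.09,-0.018,0.036,0,0]
    - [0.124,-0.025,0.047,0,0]
    - [0.16,-0.027,0.065,0,0]
    - [0.2,-0.03,0.085,0,0]
    - [0.2,-0.03,0.085,0,0]

```text
t: 21.9
ee_pos: [472.9, -11.9, 172.3]
ee_rot: [-0.004, 0.953, -0.041, 0.299]
contact_force: [-0.4, -0.2, 0.6]
finger_gap: -0.1
finger_force: 0.0
```

```bash
python3 -c "
from h import *
o,M=st([465.5,-14,145])
t=eyes.capture('top');s=eyes.capture('scene')
x=cv2.resize(t['image'][130:280,270:400],(390,450),interpolation=cv2.INTER_CUBIC)
y=cv2.resize(s['image'][140:290,270:400],(390,450),interpolation=cv2.INTER_CUBIC)
cv2.imwrite('pics/a8.png',np.hstack([x,y])[:,:,::-1])"
```

```text
t 21.9 q [ 0.002  0.     2.31  -0.333  0.234 -1.278] tcp [472.9 -11.9 172.3] F [-0.4 -0.2  0.6] gap -0.1
[[-0.821  0.016  0.571]
 [-0.033  0.997 -0.075]
 [-0.57  -0.08  -0.817]]
shift [ 0.145 -0.     0.122]
```

View pics/a8.png

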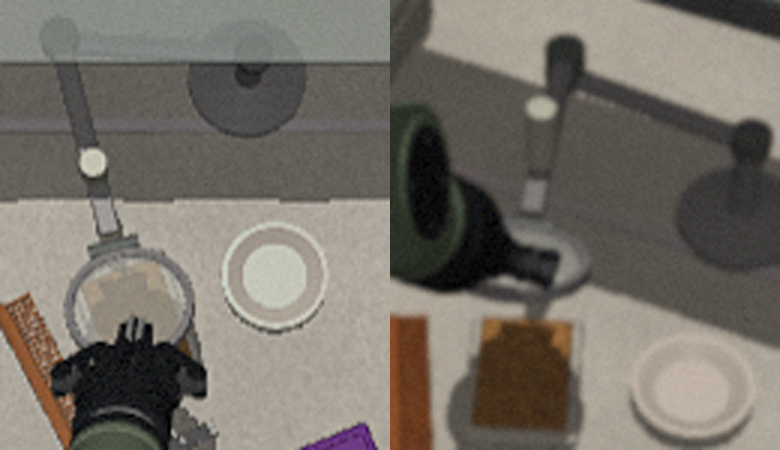

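The lens is folding down under the finger (top crop lens centre about (130,300)), and the elbow and grip have not moved. Continuing gently.

>>> drive_tool:
  rows:
    - [0.03,0,0.025,0,0]
    - [0.06,0,0.05,0,0]
    - [0.09,0,0.075,0,0]
    - [0.12,0,0.1,0,0]
    - [0.14,0,0.118,0,0]
    - [0.14,0,0.118,0,0]

```text
t: 22.6
ee_pos: [466.9, -13.6, 146.6]
ee_rot: [-0.005, 0.953, -0.04, 0.3]
contact_force: [0.1, 0.4, 0.6]
finger_gap: 0.3
finger_force: 0.0
```

>>> drive_tool:
  rows:
    - [0.004,0.001,0.005,0,0]
    - [0.008,0.001,0.011,0,0]
    - [0.011,0.002,0.016,0,0]
    - [0.011,0.002,0.016,0,0]

```text
t: 23.0
ee_pos: [467.3, -13.6, 144.3]
ee_rot: [-0.004, 0.953, -0.041, 0.301]
contact_force: [-1.2, -0.6, 1.0]
finger_gap: -0.3
finger_force: 0.3
```

```bash
python3 -c "
from h import *
o,M=st([465.5,-14,137])"
```

```text
t 23.0 q [-0.005  0.043  2.369 -0.553  0.137 -1.059] tcp [467.3 -13.6 144.3] F [-1.2 -0.6  1. ] gap -0.3
[[-0.819  0.016  0.574]
 [-0.033  0.997 -0.075]
 [-0.573 -0.08  -0.816]]
shift [0.038 0.001 0.033]
```

>>> drive_tool:
  rows:
    - [0.004,0.001,0.005,0,0]
    - [0.008,0.001,0.011,0,0]
    - [0.011,0.002,0.016,0,0]
    - [0.011,0.002,0.016,0,0]

```text
t: 23.4
ee_pos: [467.2, -13.5, 141.2]
ee_rot: [-0.004, 0.953, -0.041, 0.301]
contact_force: [-1.0, -0.0, 0.5]
finger_gap: -0.2
finger_force: 0.3
```

>>> drive_tool:
  rows:
    - [0.004,0.001,0.005,0,0]
    - [0.008,0.001,0.011,0,0]
    - [0.008,0.001,0.011,0,0]

```text
t: 23.7
ee_pos: [467.2, -13.5, 139.2]
ee_rot: [-0.004, 0.953, -0.04, 0.301]
contact_force: [-0.3, -0.5, 0.7]
finger_gap: 0.1
finger_force: 0.3
```

>>> drive_tool:
  rows:
    - [0.004,0.001,0.005,0,0]
    - [0.008,0.001,0.011,0,0]
    - [0.008,0.001,0.011,0,0]

```text
t: 24.0
ee_pos: [467.2, -13.5, 137.2]
ee_rot: [-0.004, 0.953, -0.04, 0.301]
contact_force: [-0.4, 0.1, 0.3]
finger_gap: -0.1
finger_force: 0.3
```

>>> drive_tool:
  rows:
    - [0.004,0.001,0.005,0,0]
    - [0.004,0.001,0.005,0,0]
    - [0.004,0.001,0.005,0,0]

```text
t: 24.3
ee_pos: [467.2, -13.5, 136.3]
ee_rot: [-0.004, 0.953, -0.04, 0.301]
contact_force: [-1.1, 0.2, 1.4]
finger_gap: -0.3
finger_force: 0.3
```

>>> drive_tool:
  rows:
    - [0.004,0.001,0.005,0,0]
    - [0.004,0.001,0.005,0,0]

```text
t: 24.5
ee_pos: [467.1, -13.4, 135.4]
ee_rot: [-0.004, 0.953, -0.041, 0.301]
contact_force: [0.2, -0.7, 1.2]
finger_gap: 0.3
finger_force: 0.4
```

>>> drive_tool:
  rows:
    - [0.004,0.001,0.005,0,0]
    - [0.004,0.001,0.005,0,0]

```text
t: 24.7
ee_pos: [467.2, -13.4, 134.5]
ee_rot: [-0.004, 0.953, -0.041, 0.301]
contact_force: [-0.5, -1.0, 2.4]
finger_gap: 0.1
finger_force: 1.1
```

```bash
python3 -c "
from h import *
o,M=st()"
```

```text
t 24.7 q [-0.004  0.063  2.385 -0.735  0.108 -0.875] tcp [467.2 -13.4 134.5] F [-0.5 -1.   2.4] gap 0.1
[[-0.819  0.016  0.574]
 [-0.033  0.997 -0.075]
 [-0.573 -0.08  -0.816]]
```

>>> drive_tool:
  rows:
    - [0.004,0.001,0.005,0,0]
    - [0.004,0.001,0.005,0,0]

```text
t: 24.9
ee_pos: [467.3, -13.4, 134.0]
ee_rot: [-0.004, 0.953, -0.041, 0.301]
contact_force: [-3.5, -1.6, 7.4]
finger_gap: -0.3
finger_force: 3.7
```

>>> drive_tool:
  rows:
    - [0.002,0,0.003,0,0]
    - [0.002,0,0.003,0,0]

```text
t: 25.1
ee_pos: [467.4, -13.4, 133.8]
ee_rot: [-0.004, 0.953, -0.041, 0.302]
contact_force: [-5.5, -1.2, 11.2]
finger_gap: -0.2
finger_force: 5.2
```

The force rises against the stop (11 N). Now I lift straight up, back away and inspect.

>>> drive_tool:
  rows:
    - [-0.02,-0.003,-0.03,0,0]
    - [-0.076,-0.01,-0.109,0,0]
    - [-0.15,-0.02,-0.3,0,0]
    - [-0.15,-0.02,-0.6,0,0]
    - [-0.15,-0.02,-0.9,0,0]
    - [-0.15,-0.02,-0.9,0,0]

```text
t: 25.7
ee_pos: [408.1, -5.2, 261.7]
ee_rot: [-0.004, 0.951, -0.04, 0.306]
contact_force: [0.5, -0.2, 0.3]
finger_gap: -0.0
finger_force: 0.0
```

>>> drive_tool:
  rows:
    - [0,0.3,-0.2,0,0]
    - [0,0.6,-0.4,0,0]
    - [0,0.8,-0.4,0,0]
    - [0,1,-0.4,0,0]
    - [0,1,-0.4,0,0]

```text
t: 26.2
ee_pos: [375.6, 155.0, 292.8]
ee_rot: [-0.01, 0.953, -0.038, 0.301]
contact_force: [-0.1, -0.0, -0.4]
finger_gap: -0.2
finger_force: 0.0
```

>>> drive_tool:
  rows:
    - [0,0.3,0,0,0]
    - [0,0.6,0,0,0]
    - [0,0.8,0,0,0]
    - [0,1,0,0,0]
    - [0,1,0,0,0]

```text
t: 26.7
ee_pos: [378.9, 300.6, 279.3]
ee_rot: [-0.006, 0.953, -0.041, 0.3]
contact_force: [0.7, -0.9, -0.8]
finger_gap: -0.0
finger_force: 0.0
```

```bash
python3 -c "
from h import *
st()
t=eyes.capture('top');s=eyes.capture('scene')
x=cv2.resize(t['image'][130:280,270:400],(390,450),interpolation=cv2.INTER_CUBIC)
y=cv2.resize(s['image'][140:290,270:400],(390,450),interpolation=cv2.INTER_CUBIC)
cv2.imwrite('pics/a9.png',np.hstack([x,y])[:,:,::-1])
C=np.array([485,-6.7,133.]);print('proj lens',proj(t,C),proj(s,C),'rest',proj(t,[486,-10.8,133]))"
```

```text
t 26.7 q [ 0.995  0.014  1.976 -0.679  0.976 -0.247] tcp [378.9 300.6 279.3] F [ 0.7 -0.9 -0.8] gap -0.0
[[-0.82   0.013  0.572]
 [-0.036  0.997 -0.074]
 [-0.571 -0.082 -0.817]]
proj lens [313.735 234.683] [311.784 234.655] rest [315.339 234.293]
```

View pics/a9.png

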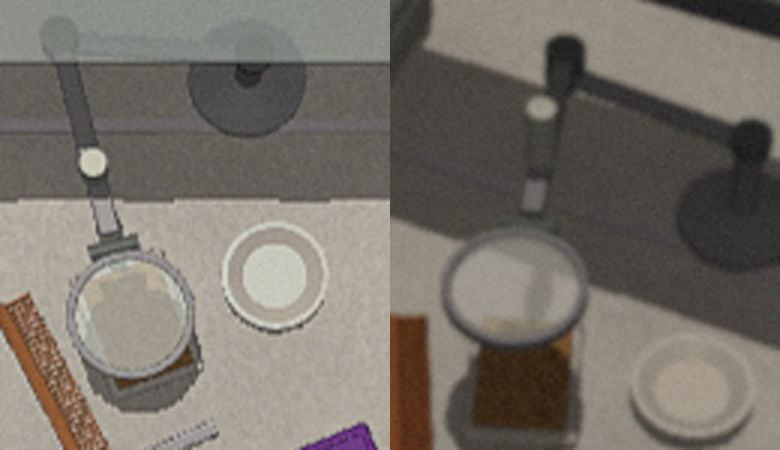

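The lens is now level. In the top view its centre is at (313.7,235), about 4 mm from the rest centre, and the neighbouring objects look unmoved. I'll hand the job in.

```bash
python3 -c "
from h import *
print(bot.job_done())"
```

```text
the job is handed in; nothing more can be done
None
```

The job is handed in: the lens is level against its stop, centred over the cork hand rest to within about 4 mm by the cameras; the arm is let go, and I saw no contact with the glass shelf or the other things.

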